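Move the spring clip to the green record card and hold it gaping over its edge

TASK

The yellow spring clip is biting the top edge of the blue-banded record card. Squeeze its handles to spread the jaws, lift it off, and lower it with the jaws held wide open over the middle of the top edge of the green-banded card, so that a good centimetre of card stands between the jaws and touches neither of them. Finish while still holding it there, handles squeezed and clip gaping clear of the card, so that I can slip the new weigh-slip in beside it; do not drop the clip, do not knock the cards, and leave everything else on the shelf where it is.

Things in the scene. Friction and masses are not known exactly. Their poses are not given: they have to be found in the camera images.
- clip: Yellow plastic peg-type spring clip, 93 mm long, 30 mm wide, 65 g, loose. At the start it bites the blue-banded card, jaws down, handles up in a V, tips 16 mm below the card's edge. Origin: on the pivot pin, then 24 mm above the edge. x is square to the bitten card, y along the pin, z up to the handles. The frame goes with the +x lever. Let go, the spring shuts it.
- handle_a (a point): Middle of the rolled end (6 mm thick, 30 mm long) of the clip's +x handle, 24 mm to +x of the pin and 50 mm above it when biting. Squeeze both ends together along x to open the jaws: 8 N starts it, 13 N opens it fully. The two ends measure 54 mm over their outsides at first, about 21 mm fully squeezed, then 55 mm above the pin. So held, the clip hangs centred between the fingers.
- handle_b (a point): The same on the clip's other (-x) lever: 24 mm to -x of the pin and 50 mm above it when biting.
- clip_lever (a joint): How far the clip is open: angle in rad between the two levers, 0 when the jaws bite a 3 mm card, 0.62 fully open (a stop), -0.06 shut on nothing. The gap between the jaw tips is about 3 mm + 39 mm x this angle. Each lever turns by half of it when squeezed evenly. While it is squeezed on the card the clip slides 5 to 10 mm farther down over it.
- jaw_a (a point): Inner lower tip of one of the clip's two jaws (the one on the clip's +x side), at the middle of the jaw's 30 mm width, 40 mm below the pivot. When the clip bites a card the tip lies on the card's face; with the handles fully squeezed the two tips stand about 27 mm apart.
- jaw_b (a point): Inner lower tip of one of the clip's two jaws (the one on the clip's -x side, on the other lever), at the middle of the jaw's 30 mm width, 40 mm below the pivot. When the clip bites a card the tip lies on the card's face; with the handles fully squeezed the two tips stand about 27 mm apart.
- blue_stand: Pine block 60 x 120 x 24 mm with a stiff record card upright in its slot: card 3 mm thick, 105 mm wide, top edge 158 mm above the shelf, ruled, with a header band 34 mm deep in blue on both faces and a like label on the block. Fixed. Origin: centre of the block's underside; x square to the card, y along its width, z up.
- blue_card_edge (a point): Middle of the top edge of the blue-banded card, 158 mm above the shelf. x is square to the card (its faces lie at x = -1.5 and +1.5 mm), y runs along the edge (its ends lie at +-52.5 mm), z up.
- green_stand: Pine block 60 x 120 x 24 mm with a stiff record card upright in its slot: card 3 mm thick, 105 mm wide, top edge 158 mm above the shelf, ruled, with a header band 34 mm deep in green on both faces and a like label on the block. Fixed. Origin: centre of the block's underside; x square to the card, y along its width, z up.
- green_card_edge (a point): Middle of the top edge of the green-banded card, 158 mm above the shelf. x is square to the card (its faces lie at x = -1.5 and +1.5 mm), y runs along the edge (its ends lie at +-52.5 mm), z up.
- orange_stand: Pine block 60 x 120 x 24 mm with a stiff record card upright in its slot: card 3 mm thick, 105 mm wide, top edge 158 mm above the shelf, ruled, with a header band 34 mm deep in orange on both faces and a like label on the block. Fixed. Origin: centre of the block's underside; x square to the card, y along its width, z up. Not part of the job.
- dish: Shallow terracotta feeding dish, 124 mm across, 28 mm high. Origin: centre of its underside. Leave it alone.
- ramekin: White ceramic ramekin, 76 mm across, 42 mm high. Origin: centre of its underside. Leave it alone.
- jar: Clear acrylic supplement jar with a red screw-top lid, 76 mm across, 120 mm high. Origin: centre of its underside. Leave it alone.
- tongs: Stainless steel feeding tongs, 250 mm long, lying flat, 12 mm high. Origin: middle of their length on the shelf; x runs towards the tips. Leave them alone.
- scoop: Green plastic scoop, 170 mm long, 31 mm high. Origin: where the handle meets the bowl, on the shelf; x runs towards the bowl. Leave it alone.
- pill_box: Small white plastic box with a blue hinged lid, 85 x 120 x 61 mm, fixed. Origin: centre of its underside. Leave it shut.
- pill_lid (a joint): Angle of the small box's lid, rad, 0 shut.
Not all that is in view belongs to the job. There is more than one size of the clip; the job needs the smallest.

How it is judged:
On the way, in this order (a step that is already met when the one before it is completed fails the run):
1. the clip is squeezed open in the fingers while still around the blue card's edge (value of joint clip_lever above 0.4 rad and contact force between the fingers and clip above 3 N and ((x of jaw_a in the frame of blue_card_edge above 0.0045 m and x of jaw_b in the frame of blue_card_edge below -0.0045 m) or (x of jaw_b in the frame of blue_card_edge above 0.0045 m and x of jaw_a in the frame of blue_card_edge below -0.0045 m)) and z of jaw_a in the frame of blue_card_edge between -0.036 and -0.003 m and z of jaw_b in the frame of blue_card_edge between -0.036 and -0.003 m), for 0.1 s.
2. the clip is lifted clear above the blue card, held in the fingers (contact force between the fingers and clip above 3 N and z of each of jaw_a, jaw_b in the frame of blue_card_edge above 0.008 m), for 0.1 s.
At the end, for the whole second after the job is handed in: Clip still in the fingers (over 3 N), open over 0.4 rad; jaw tips on opposite sides of the green card, each over 3 mm off its face and 8 to 36 mm below its edge; clip within 30 mm of the edge's middle, not touching card or stand (under 0.3 N); bystanders moved under 20 mm, box shut (value of joint clip_lever above 0.4 rad and contact force between the fingers and clip above 3 N and ((x of jaw_a in the frame of green_card_edge above 0.0045 m and x of jaw_b in the frame of green_card_edge below -0.0045 m) or (x of jaw_b in the frame of green_card_edge above 0.0045 m and x of jaw_a in the frame of green_card_edge below -0.0045 m)) and z of jaw_a in the frame of green_card_edge between -0.036 and -0.008 m and z of jaw_b in the frame of green_card_edge between -0.036 and -0.008 m and y of clip in the frame of green_card_edge between -0.03 and 0.03 m and contact force between clip and green_stand below 0.3 N and linear speed of clip below 0.03 m/s and distance of each of dish, ramekin, jar, tongs, scoop from where it was at the start of the episode below 0.02 m and value of joint pill_lid below 0.15 rad); the arm keeps its last pose, push and grip.
It fails at once if the clip is dropped (its pivot below 110 mm) (height (world z) of clip below 0.11 m).
It fails at once if the arm or fingers knock a card or its stand (more than 8 N) (contact force between any of the arm, the fingers and blue_stand above 8 N or contact force between any of the arm, the fingers and green_stand above 8 N or contact force between any of the arm, the fingers and orange_stand above 8 N).
It fails at once if the clip is jammed on to the green or the orange card (more than 15 N) (contact force between clip and green_stand above 15 N or contact force between clip and orange_stand above 15 N).
It fails at once if the dish, ramekin, jar, tongs or scoop is moved by 20 mm or more, or the small box is opened (distance of any of dish, ramekin, jar, tongs, scoop from where it was at the start of the episode above 0.02 m or value of joint pill_lid above 0.15 rad).
It also fails if it takes over 35 s, if anything falls off the work surface, if the arm or the gripper's body presses on something with over 40 N, if the wrist force passes 120 N, or if a joint passes its speed limit or range.

ROBOT

A 6-joint arm with a two-finger parallel gripper is mounted at the origin on the work surface. World frame = base frame: x ahead of the robot, y to its left, z up, the work surface at z = 0. Lengths are in m, angles in rad, forces in N, time in s.
With the tool pointing down it reaches from about 0.375 to 0.9 m from the base axis. Payload 3.1 kg.
Tool frame: the origin (TCP) lies where the fingers leave the gripper's body, on its centre line; the fingertips stand 73 mm ahead of it and the grasp point (between the pads) lies 54 mm ahead of it; z points along the fingers, y is the line along which they close (so a half turn about z gives the same grasp; the last joint's range is limited). The gripper opens to 85 mm and grips with 20 to 120 N. Pads are 22 mm wide; open, the fingers measure 114 mm over their backs; the gripper's body (76 mm by 85 mm) begins 54 mm behind the grasp point. The pads swing forward as they close: fully open they stand 13 mm farther back than shut.
Start: joints at [1.135, 0.527, 1.433, -0, 1.181, -0.178], TCP at [0.159, 0.604, 0.304] pointing down, gripper open.
Joint ranges: [-3.08, 3.08], [-0.75, 2.2], [0.22, 2.44], [-1.43, 4.57], [0, 2.65], [-2.85, 2.85]. Speed limits (rad/s): [2.79, 2.79, 3.14, 3.14, 3.14, 3.14].

INTERFACE

Orientations are given as a unit quaternion [x, y, z, w].
In Python, from station import manip gives the robot as it stands.
- The arm moves only by the shell command python3 -m crank 'ROWS' [FORCE]. ROWS is JSON, a list of rows, each an object with "dp": the shift along the tool's x, y, z normalised to -1 to 1, where 1 is 50 cm, a list of three; "delta_rot": the turn, a rotation vector about the tool's x, y, z normalised to -1 to 1, where 1 is 2 pi rad, a list of three; "fingers": the opening, from -1 (shut) to 1 (fully open). A call has 1 to 12 rows; each row shifts and turns the commanded pose from where the row before left it, along the tool's axes as they then stand; what a row does not reach is not made up. A row lasts 1/12 s, in which the tool goes at most 41.7 mm and 7.16 degrees, less where a joint would pass 70% of its speed; a pose out of reach is approached as far as the arm can. A call with a number of a shift or a turn outside -1 to 1 is refused whole. A call with a gripper value outside its range is refused whole. The fingers move at their own pace and stop on an object; FORCE is the grip in N (left out, the last holds). Time passes only in rows, so rows that do not move let the fingers close. It gives the time, the measured TCP pose, the force, the opening and the grip force at its end, in the units of the state.
- manip.sense(): the state, without advancing time (a new reading comes with each control period).
- manip.snapshot(name): name is "side" or "top"; returns (picture, depth): 480x640x3 uint8, red, green, blue; 480x640 float32, m along the optical axis (not along the pixel's ray), 0 where there is no reading.
- manip.camera_model(name): a dict with "fx", "fy", "cx", "cy" (pixels), "origin" and "attitude" of the camera in the world. Camera axes: x right, y up, looking along -z (the intrinsics and any distortion apply to the point x, -y, -z); pixel columns grow to the right and rows downward; lengths in m; the calibration is good to about 2 mm. A picture is of the moment at which its call begins. camera_model takes no time and is no camera call.
- manip.sign_off(): hands the job in; it is judged then, once.
The state is a dict: "t": time; "q": joint angles; "qd": joint speeds; "tau": joint torques, N m; "tcp_pos": TCP position; "tool_rot": TCP orientation; "force": force on the tool from outside, world axes, zero at the start; "ft_torque": the same for the moment, N m; "finger_gap": opening from 0.0 (shut) to 1.0 (fully open); "gripper_force": force on a finger pad.
Only numpy, scipy, OpenCV 4.12 (cv2) and the standard library are available. Lean on these libraries where they do the work, as an engineer would, in place of code of your own. Each camera call takes 0.05 s, during which the arm holds its last target. There are 200 camera calls.

## Working session

There is one attempt and no reset: what is moved stays moved. The work goes in short steps, Python scripts to look and compute and a shell command to move; the robot and the scene stay as the last step left them, time stands still between calls to the robot, and variables do not carry over. Pictures are saved under pics/ and viewed, at most 10 in all, crops included, and the job is handed in when it is done.

```bash
mkdir -p pics; ls; cat > h.py <<'E'
import numpy as np, cv2
from scipy.spatial.transform import Rotation as R
from station import manip
def snap(n,save=None):
    im,d=manip.snapshot(n)
    if save: cv2.imwrite('pics/'+save,im[:,:,::-1])
    return im,d
def cloud(n,d):
    c=manip.camera_model(n); v,u=np.mgrid[0:480,0:640]
    P=np.stack([(u-c['cx'])/c['fx']*d,-(v-c['cy'])/c['fy']*d,-d],-1)
    A=np.array(c['attitude']); A=R.from_quat(A).as_matrix() if A.shape==(4,) else A
    W=P@A.T+np.array(c['origin']); W[d==0]=np.nan
    return W
E
python3 - <<'E'
from h import *
for n in('side','top'):
    im,d=snap(n,n+'0.png'); c=manip.camera_model(n); print(c,(d>0).mean())
    np.savez(n+'0.npz',im=im,W=cloud(n,d))
print(manip.sense())
E
```

```text
pics
{'fx': 541.2000054348596, 'fy': 541.2000054348596, 'cx': 328.9386634213827, 'cy': 239.710627244876, 'origin': array([-0.08144247, -0.89030134,  0.88450341]), 'attitude': array([ 0.43287006, -0.1565168 , -0.28469645,  0.84087688])} 0.995966796875
{'fx': 616.0173084467416, 'fy': 616.0173084467416, 'cx': 320.0654449637289, 'cy': 234.14035422168925, 'origin': array([ 0.35045436, -0.05958627,  1.470295  ]), 'attitude': array([ 0.04867487, -0.06866472, -0.69421212,  0.71483246])} 0.99587890625
{'t': 0.1, 'q': array([ 1.13549029e+00,  5.28370634e-01,  1.43380051e+00, -4.39298167e-06,
        1.18141635e+00, -1.78503080e-01]), 'qd': array([ 1.05689800e-03, -2.81735449e-03, -3.26694540e-03,  1.52814016e-03,
       -1.14707209e-03, -7.24375468e-05]), 'tau': array([-4.75727793e-04, -4.43307817e+01, -1.78586161e+01, -3.11705462e-04,
        3.90026369e-03, -1.23881722e-05]), 'tcp_pos': array([0.15849531, 0.6040327 , 0.30302454]), 'tool_rot': array([ 1.28048052e-01,  9.91767463e-01, -9.51428249e-04, -2.99393754e-04]), 'force': array([0.07112102, 0.21002866, 0.24573393]), 'ft_torque': array([-0.01754665, -0.0054989 ,  0.00920847]), 'gripper_force': 0.0, 'finger_gap': 1.0007284195593444}
```

View pics/side0.png

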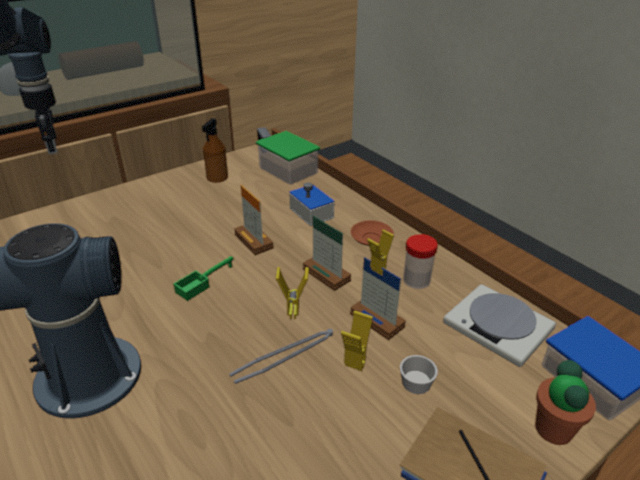

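View pics/top0.png

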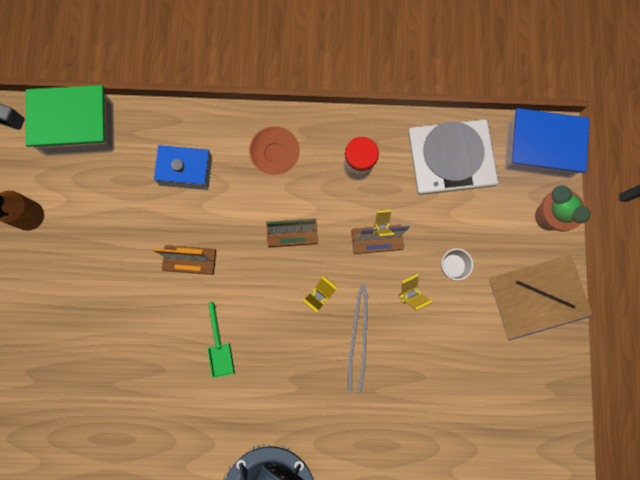

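The side view shows the clip at about (380,252) on the blue card (380,290), with the green card at (327,245). In the top view the clip is at (383,222), the blue card at (380,232) and the green card at (292,228). Two larger decoy clips stand on the table.

```bash
python3 - <<'E'
from h import *
for n,rois in(('top',{'blue':(345,205,415,255),'green':(260,210,325,250)}),('side',{'blue':(350,225,410,335),'green':(305,212,355,290)})):
    f=np.load(n+'0.npz'); im,W=f['im'],f['W']; hsv=cv2.cvtColor(im,cv2.COLOR_RGB2HSV)
    yel=(hsv[...,0]>22)&(hsv[...,0]<33)&(hsv[...,1]>170)
    for k,(a,b,c,d) in rois.items():
        m=np.zeros(yel.shape,bool); m[b:d,a:c]=1
        z=W[...,2]
        P=W[m&~yel&(z>.10)&(z<.168)]
        if len(P)>10:
            # vertical plane trace
            x,y=P[:,0],P[:,1]; mu=P[:,:2].mean(0); _,_,V=np.linalg.svd(P[:,:2]-mu); s=(P[:,:2]-mu)@V[0]; t=(P[:,:2]-mu)@V[1]
            top=P[:,2]>.15
            mid=mu+V[0]*(s.min()+s.max())/2
            print(n,k,len(P),'dir',np.degrees(np.arctan2(V[0][1],V[0][0])),'mid',mid,'len',np.ptp(s),'thick std',t.std(),'zmax',np.nanpercentile(P[:,2],98))
        # block top
        B=W[m&~yel&(z>.015)&(z<.032)]
        r=cv2.minAreaRect((B[:,:2]*1000).astype(np.float32)); print(' block',len(B),r,np.median(B[:,2]))
        if k=='blue':
            Y=W[m&yel]; Y=Y[Y[:,2]>.1]
            print(' clip',len(Y),Y.min(0),Y.max(0),np.median(Y,0))
            for lo,hi in((.14,.17),(.17,.2),(.2,.222),(.222,.25)):
                q=Y[(Y[:,2]>lo)&(Y[:,2]<hi)]
                if len(q)>4: print('  z',lo,hi,len(q),q.mean(0),cv2.minAreaRect((q[:,:2]*1000).astype(np.float32)))
for n,box in(('top',(345,195,425,255)),('side',(340,215,420,345)),('side',(300,205,360,295))):
    f=np.load(n+'0.npz');a,b,c,d=box
    cv2.imwrite('pics/c_%s%d.png'%(n,a),cv2.resize(f['im'][b:d,a:c,::-1],None,fx=4.5,fy=4.5,interpolation=cv2.INTER_CUBIC))
A=[cv2.imread('pics/c_%s.png'%k) for k in('top345','side340')]
h=max(x.shape[0] for x in A); cv2.imwrite('pics/crop1.png',np.hstack([cv2.copyMakeBorder(x,0,h-x.shape[0],0,0,0) for x in A]))
E
```

```text
top blue 194 dir -82.96577985648338 mid [ 0.58639796 -0.23587067] len 0.10601939320213077 thick std 0.0019051590603486137 zmax 0.16277702342857123
 block 778 ((587.4852294921875, -235.74937438964844), (60.96831512451172, 121.1214828491211), 6.793608665466309) 0.02372638130763327
 clip 88 [ 0.56008417 -0.24087648  0.15543015] [ 0.61361706 -0.20714677  0.24083679] [ 0.58570031 -0.22357517  0.23135601]
  z 0.17 0.2 22 [ 0.58756464 -0.22155353  0.18805538] ((586.5723266601562, -224.3338623046875), (17.028532028198242, 26.745882034301758), 11.639296531677246)
  z 0.2 0.222 6 [ 0.56917892 -0.2317404   0.21836588] ((569.4599609375, -229.40293884277344), (1.9856626987457275, 22.88054847717285), 7.317525863647461)
  z 0.222 0.25 56 [ 0.58545773 -0.22430645  0.23374046] ((586.8798217773438, -223.82691955566406), (52.392242431640625, 27.645809173583984), 7.601604461669922)
top green 306 dir -84.24811000108643 mid [ 0.59540489 -0.0307297 ] len 0.10479732017226245 thick std 0.0011169402109744574 zmax 0.1617408840339522
 block 721 ((596.466064453125, -30.852062225341797), (61.3511962890625, 119.79
[... 660 characters left out ...]
(587.1951293945312, -228.1819305419922), (28.960159301757812, 26.474685668945312), 5.036084175109863)
  z 0.2 0.222 172 [ 0.5903539  -0.22753794  0.21141537] ((586.0902099609375, -227.6166534423828), (44.967124938964844, 27.279747009277344), 8.776169776916504)
  z 0.222 0.25 124 [ 0.58810383 -0.22844268  0.23023942] ((585.623779296875, -227.58590698242188), (57.223419189453125, 29.84547233581543), 7.924312591552734)
side green 648 dir -90.63128662272938 mid [ 0.59449072 -0.0571073 ] len 0.16319363569249254 thick std 0.012415685577629423 zmax 0.16015461256815663
 block 736 ((670.3753662109375, 43.761810302734375), (342.3922424316406, 140.36102294921875), 54.1501579284668) 0.024535254728342837
```

View pics/crop1.png

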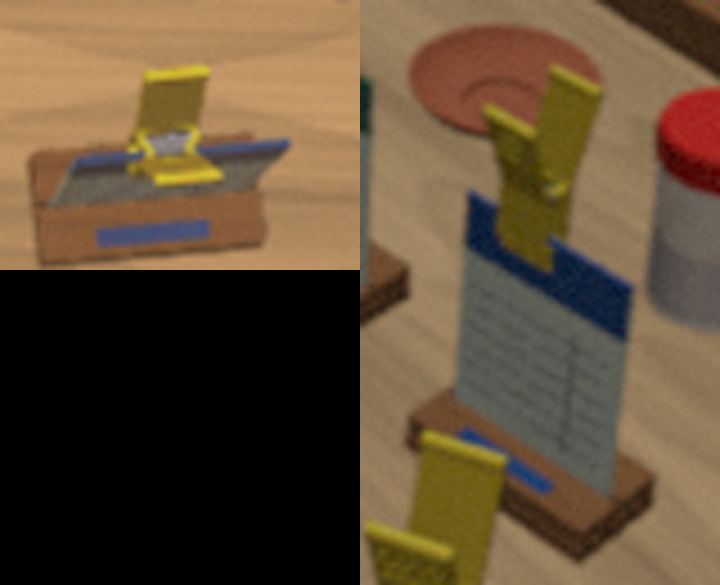

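The crop shows the clip handles flared square to the blue card (about 7° yaw), with nothing in the way. First I raise the arm and turn it.

```bash
cat >> h.py <<'E'
def todo(p,yaw):
    s=manip.sense(); r=R.from_quat(s['tool_rot']); M=r.as_matrix()
    T=np.array([[-np.sin(yaw),np.cos(yaw),0],[np.cos(yaw),np.sin(yaw),0],[0,0,-1]])
    T=np.stack([T[0],T[1],T[2]],1)
    d=M.T@(np.array(p)-s['tcp_pos'])
    rv=R.from_matrix(M.T@T).as_rotvec()
    print('t %.2f pos'%s['t'],s['tcp_pos'].round(4),'dp units',(d/.5).round(4),'rot units',(rv/2/np.pi).round(4),'F',s['force'].round(2),'gap',round(s['finger_gap'],3),'gf',round(s['gripper_force'],1),'q',s['q'].round(2))
E
python3 -m crank '[{"dp":[0,0,-0.06],"delta_rot":[0,0,0.0189],"fingers":1},{"dp":[0,0,-0.06],"delta_rot":[0,0,0.0189],"fingers":1},{"dp":[0,0,0],"delta_rot":[0,0,0.0189],"fingers":1},{"dp":[0,0,0],"delta_rot":[0,0,0.0189],"fingers":1},{"dp":[0,0,0],"delta_rot":[0,0,0.0189],"fingers":1},{"dp":[0,0,0],"delta_rot":[0,0,0.0189],"fingers":1},{"dp":[0,0,0],"delta_rot":[0,0,0.0189],"fingers":1},{"dp":[0,0,0],"delta_rot":[0,0,0.0189],"fingers":1},{"dp":[0,0,0],"delta_rot":[0,0,0.0189],"fingers":1},{"dp":[0,0,0],"delta_rot":[0,0,0.0189],"fingers":1},{"dp":[0,0,0],"delta_rot":[0,0,0],"fingers":1}]'
python3 -c "
from h import *
todo([.5864,-.2255,.365],np.radians(7.3))"
```

```text
t: 1.02
tcp_pos: [0.1586, 0.6042, 0.3633]
tool_rot: [0.662, 0.75, -0.001, 0.0]
force: [0.1, 0.1, 0.3]
finger_gap: 1.001
gripper_force: 0.0
t 1.02 pos [0.1586 0.6042 0.3633] dp units [-1.7529  0.6429 -0.0018] rot units [-0.0001  0.0002 -0.0005] F [0.13 0.12 0.34] gap 1.001 gf 0.0 q [1.14 0.47 1.36 0.   1.31 1.01]
```

```bash

python3 -m crank '[{"dp":[-0.073,0.0268,0],"delta_rot":[0,0,0],"fingers":1},{"dp":[-0.073,0.0268,0],"delta_rot":[0,0,0],"fingers":1},{"dp":[-0.073,0.0268,0],"delta_rot":[0,0,0],"fingers":1},{"dp":[-0.073,0.0268,0],"delta_rot":[0,0,0],"fingers":1},{"dp":[-0.073,0.0268,0],"delta_rot":[0,0,0],"fingers":1},{"dp":[-0.073,0.0268,0],"delta_rot":[0,0,0],"fingers":1},{"dp":[-0.073,0.0268,0],"delta_rot":[0,0,0],"fingers":1},{"dp":[-0.073,0.0268,0],"delta_rot":[0,0,0],"fingers":1},{"dp":[-0.073,0.0268,0],"delta_rot":[0,0,0],"fingers":1},{"dp":[-0.073,0.0268,0],"delta_rot":[0,0,0],"fingers":1},{"dp":[-0.073,0.0268,0],"delta_rot":[0,0,0],"fingers":1},{"dp":[-0.073,0.0268,0],"delta_rot":[0,0,0],"fingers":1}]'
python3 -m crank '[{"dp":[-0.073,0.0268,0],"delta_rot":[0,0,0],"fingers":1},{"dp":[-0.073,0.0268,0],"delta_rot":[0,0,0],"fingers":1},{"dp":[-0.073,0.0268,0],"delta_rot":[0,0,0],"fingers":1},{"dp":[-0.073,0.0268,0],"delta_rot":[0,0,0],"fingers":1},{"dp":[-0.073,0.0268,0],"delta_rot":[0,0,0],"fingers":1},{"dp":[-0.073,0.0268,0],"delta_rot":[0,0,0],"fingers":1},{"dp":[-0.073,0.0268,0],"delta_rot":[0,0,0],"fingers":1},{"dp":[-0.073,0.0268,0],"delta_rot":[0,0,0],"fingers":1},{"dp":[-0.073,0.0268,0],"delta_rot":[0,0,0],"fingers":1},{"dp":[-0.04,0.015,0],"delta_rot":[0,0,0],"fingers":1},{"dp":[0,0,0],"delta_rot":[0,0,0],"fingers":1},{"dp":[0,0,0],"delta_rot":[0,0,0],"fingers":1}]'
python3 -c "
from h import *
todo([.5864,-.2255,.365],np.radians(7.3))
snap('side','side1.png')"
```

```text
t: 2.02
tcp_pos: [0.3737, 0.1885, 0.364]
tool_rot: [0.66, 0.752, 0.0, 0.0]
force: [1.1, -0.3, 0.7]
finger_gap: 0.999
gripper_force: 0.0
t: 3.02
tcp_pos: [0.5445, -0.1403, 0.3632]
tool_rot: [0.661, 0.75, -0.0, -0.001]
force: [-0.7, 1.1, -0.4]
finger_gap: 1.001
gripper_force: 0.0
t 3.02 pos [ 0.5445 -0.1403  0.3632] dp units [-0.1795  0.0615 -0.0039] rot units [-0.0002 -0.0002 -0.0001] F [-0.75  1.09 -0.35] gap 1.001 gf 0.0 q [-0.45  0.38  1.52  0.    1.25 -0.58]
```

View pics/side1.png

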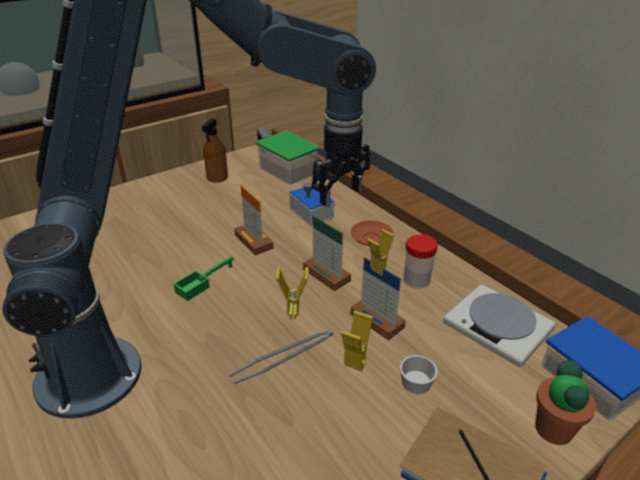

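The gripper at (345,175) is short of the clip and needs about 95 mm more.

```bash

python3 -m crank '[{"dp":[-0.06,0.02,0],"delta_rot":[0,0,0],"fingers":1},{"dp":[-0.06,0.02,0],"delta_rot":[0,0,0],"fingers":1},{"dp":[-0.04,0.015,0],"delta_rot":[0,0,0],"fingers":1},{"dp":[-0.0195,0.0065,0],"delta_rot":[0,0,0],"fingers":1},{"dp":[0,0,0],"delta_rot":[0,0,0],"fingers":1},{"dp":[0,0,0],"delta_rot":[0,0,0],"fingers":1},{"dp":[0,0,0],"delta_rot":[0,0,0],"fingers":1}]'
python3 -c "
from h import *
todo([.5864,-.2255,.29],np.radians(7.3))
im,d=snap('top'); im2,d2=snap('side')
cv2.imwrite('pics/p2.png',np.hstack([cv2.resize(im[140:290,310:460,::-1],(400,400)),cv2.resize(im2[130:350,270:490,::-1],(400,400))]))"
```

```text
t: 3.65
tcp_pos: [0.5855, -0.2224, 0.3638]
tool_rot: [0.66, 0.751, 0.0, -0.001]
force: [-0.0, 0.4, -0.3]
finger_gap: 1.0
gripper_force: 0.0
t 3.65 pos [ 0.5855 -0.2224  0.3638] dp units [-0.0066  0.0012  0.1476] rot units [-0.0002 -0.0003  0.0001] F [-0.03  0.39 -0.3 ] gap 1.0 gf 0.0 q [-0.54  0.47  1.36  0.    1.32 -0.67]
```

View pics/p2.png

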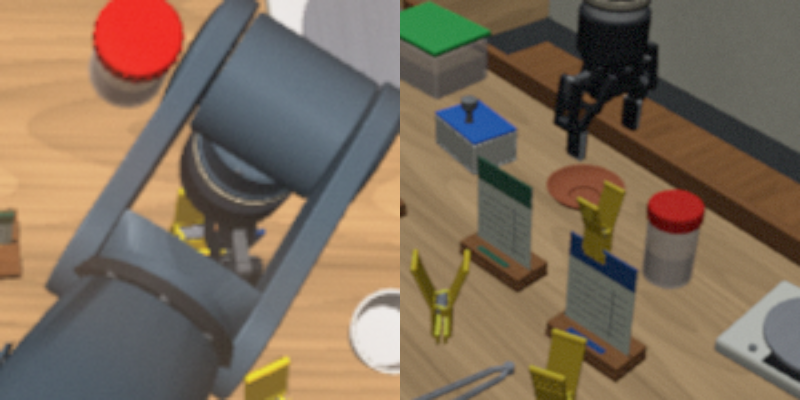

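Top view: fingers over the clip. Side view: gripper at (610,100) above the clip at (600,220), so it is in line. Now I descend.

```bash

python3 -m crank '[{"dp":[-0.006,0.0012,0.03],"delta_rot":[0,0,0],"fingers":1},{"dp":[0,0,0.04],"delta_rot":[0,0,0],"fingers":1},{"dp":[0,0,0.04],"delta_rot":[0,0,0],"fingers":1},{"dp":[0,0,0.03],"delta_rot":[0,0,0],"fingers":1},{"dp":[0,0,0.02],"delta_rot":[0,0,0],"fingers":1},{"dp":[0,0,0],"delta_rot":[0,0,0],"fingers":1},{"dp":[0,0,0],"delta_rot":[0,0,0],"fingers":1},{"dp":[0,0,0],"delta_rot":[0,0,0],"fingers":1},{"dp":[0,0,0],"delta_rot":[0,0,0],"fingers":1}]'
python3 -c "
from h import *
todo([.5864,-.2255,.283],np.radians(7.3))
im2,d2=snap('side')
cv2.imwrite('pics/p3.png',cv2.resize(im2[170:330,300:460,::-1],(560,560)))
f=np.load('side0.npz');W=cloud('side',d2)
hsv=cv2.cvtColor(im2,cv2.COLOR_RGB2HSV)
k=(hsv[...,2]<70)&(W[...,2]>.15)&(W[...,2]<.26); 
for lo in np.arange(.2,.26,.01):
    P=W[k&(W[...,2]>lo)&(W[...,2]<lo+.01)]; P=P[(abs(P[:,0]-.586)<.09)&(abs(P[:,1]+.226)<.05)]
    if len(P): a=P[:,0]*np.cos(.1274)+P[:,1]*np.sin(.1274); a-=.5864*np.cos(.1274)-.2255*np.sin(.1274); print(lo.round(3),len(P),np.percentile(a,[2,50,98]).round(3), a[a>0].min() if (a>0).any() else 0,a[a<0].max() if (a<0).any() else 0)
"
```

```text
t: 4.5
tcp_pos: [0.5879, -0.2275, 0.2854]
tool_rot: [0.661, 0.75, 0.0, 0.001]
force: [-0.3, -0.3, 0.4]
finger_gap: 0.998
gripper_force: 0.0
t 4.50 pos [ 0.5879 -0.2275  0.2854] dp units [ 0.0044 -0.0025  0.0047] rot units [ 0.0003  0.0003 -0.0001] F [-0.31 -0.32  0.39] gap 0.998 gf 0.0 q [-0.55  0.55  1.44  0.    1.15 -0.67]
0.2 1 [-0.017 -0.017 -0.017] 0 -0.016605692125027716
0.21 3 [-0.02  -0.019 -0.018] 0 -0.018407404697452057
0.22 12 [-0.045  0.011  0.046] 0.04383132360570652 -0.021736876605883526
0.23 51 [-0.054  0.043  0.048] 0.04167698018302746 -0.042777267694294796
0.24 69 [-0.056 -0.042  0.048] 0.03978316320163677 -0.04167840548271495
0.25 71 [-0.056  0.042  0.054] 0.040972872780202674 -0.04191553028510819
```

View pics/p3.png

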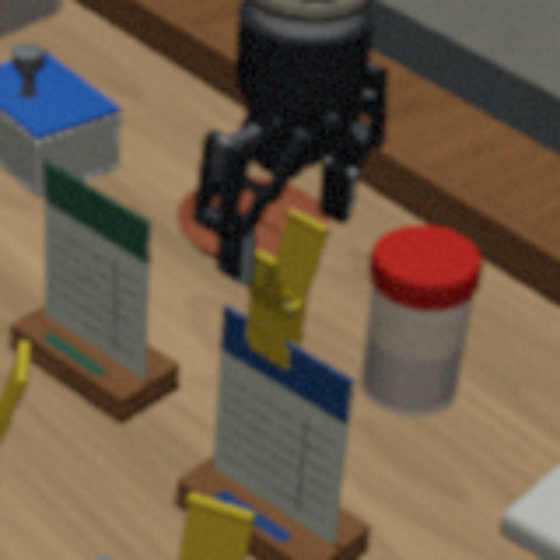

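Gripper straddles the handles at (285,260). I lower it 4 mm and squeeze in steps.

```bash

python3 -m crank '[{"dp":[0.003,-0.0025,0.008],"delta_rot":[0,0,0],"fingers":0.5},{"dp":[0,0,0],"delta_rot":[0,0,0],"fingers":0.4},{"dp":[0,0,0],"delta_rot":[0,0,0],"fingers":0.3},{"dp":[0,0,0],"delta_rot":[0,0,0],"fingers":0.2},{"dp":[0,0,0],"delta_rot":[0,0,0],"fingers":0.1},{"dp":[0,0,0],"delta_rot":[0,0,0],"fingers":0},{"dp":[0,0,0],"delta_rot":[0,0,0],"fingers":-0.1},{"dp":[0,0,0],"delta_rot":[0,0,0],"fingers":-0.2},{"dp":[0,0,0],"delta_rot":[0,0,0],"fingers":-0.3},{"dp":[0,0,0],"delta_rot":[0,0,0],"fingers":-0.4},{"dp":[0,0,0],"delta_rot":[0,0,0],"fingers":-0.5},{"dp":[0,0,0],"delta_rot":[0,0,0],"fingers":-0.6}]' 30
python3 -m crank '[{"dp":[0,0,0],"delta_rot":[0,0,0],"fingers":-0.7},{"dp":[0,0,0],"delta_rot":[0,0,0],"fingers":-0.8},{"dp":[0,0,0],"delta_rot":[0,0,0],"fingers":-1},{"dp":[0,0,0],"delta_rot":[0,0,0],"fingers":-1},{"dp":[0,0,0],"delta_rot":[0,0,0],"fingers":-1},{"dp":[0,0,0],"delta_rot":[0,0,0],"fingers":-1}]' 30
python3 -c "
from h import *
todo([.5864,-.2255,.281],np.radians(7.3))
im2,d2=snap('side')
cv2.imwrite('pics/p4.png',cv2.resize(im2[170:330,300:460,::-1],(560,560)))
"
```

```text
t: 5.55
tcp_pos: [0.5859, -0.226, 0.2799]
tool_rot: [0.661, 0.75, -0.0, -0.0]
force: [-0.8, 0.3, -1.0]
finger_gap: 0.232
gripper_force: 29.3
t: 6.05
tcp_pos: [0.5859, -0.226, 0.2799]
tool_rot: [0.661, 0.75, -0.0, 0.0]
force: [-0.4, 0.1, -1.0]
finger_gap: 0.23
gripper_force: 29.3
t 6.05 pos [ 0.5859 -0.226   0.2799] dp units [ 0.0009  0.0012 -0.0021] rot units [ 0.      0.     -0.0001] F [-0.4   0.12 -0.99] gap 0.23 gf 29.3 q [-0.55  0.56  1.45 -0.    1.13 -0.67]
```

View pics/p4.png

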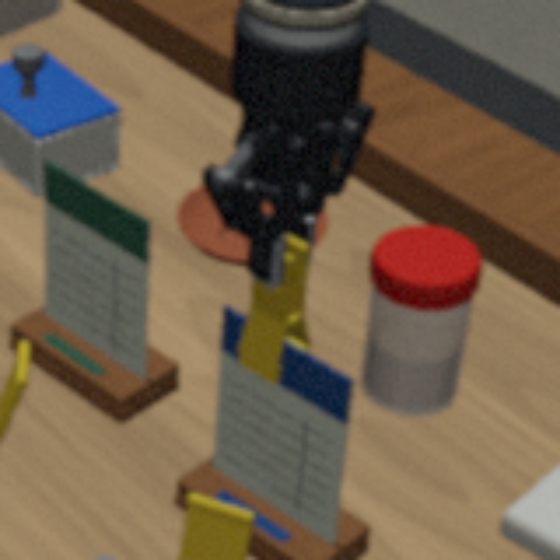

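The clip is squeezed to about 20 mm over its ends and gapes over the blue card's edge at (265,340). I lift it.

```bash

python3 -m crank '[{"dp":[0,0,-0.01],"delta_rot":[0,0,0],"fingers":-1},{"dp":[0,0,-0.02],"delta_rot":[0,0,0],"fingers":-1},{"dp":[0,0,-0.02],"delta_rot":[0,0,0],"fingers":-1},{"dp":[0,0,-0.02],"delta_rot":[0,0,0],"fingers":-1},{"dp":[0,0,-0.025],"delta_rot":[0,0,0],"fingers":-1},{"dp":[0,0,-0.025],"delta_rot":[0,0,0],"fingers":-1},{"dp":[0,0,-0.025],"delta_rot":[0,0,0],"fingers":-1},{"dp":[0,0,-0.015],"delta_rot":[0,0,0],"fingers":-1},{"dp":[0,0,0],"delta_rot":[0,0,0],"fingers":-1},{"dp":[0,0,0],"delta_rot":[0,0,0],"fingers":-1},{"dp":[0,0,0],"delta_rot":[0,0,0],"fingers":-1},{"dp":[0,0,0],"delta_rot":[0,0,0],"fingers":-1}]'
python3 -c "
from h import *
todo([.5962,-.031,.36],np.radians(5.6))
im,d2=snap('side');W=cloud('side',d2)
hsv=cv2.cvtColor(im,cv2.COLOR_RGB2HSV)
y=(hsv[...,0]>22)&(hsv[...,0]<33)&(hsv[...,1]>150)&(W[...,2]>.17)
P=W[y]; P=P[abs(P[:,0]-.586)<.06]; p=manip.sense()['tcp_pos']; Q=(P-p)
c,s=np.cos(.1274),np.sin(.1274); Q=np.stack([Q[:,0]*c+Q[:,1]*s,-Q[:,0]*s+Q[:,1]*c,Q[:,2]],1)
print(len(P),P.min(0),P.max(0))
for lo in np.arange(-.14,-.03,.01):
    q=Q[(Q[:,2]>lo)&(Q[:,2]<lo+.01)]
    if len(q): print(lo.round(3),len(q),q.min(0).round(4),q.max(0).round(4))
cv2.imwrite('pics/p5.png',cv2.resize(im[150:310,300:460,::-1],(560,560)))
"
```

```text
t: 7.1
tcp_pos: [0.5855, -0.2258, 0.359]
tool_rot: [0.661, 0.75, -0.0, -0.001]
force: [-0.3, 0.9, -1.0]
finger_gap: 0.234
gripper_force: 29.3
t 7.10 pos [ 0.5855 -0.2258  0.359 ] dp units [ 0.3838  0.0704 -0.0016] rot units [-0.0002 -0.0002  0.0046] F [-0.34  0.92 -1.01] gap 0.234 gf 29.3 q [-0.55  0.48  1.36  0.    1.31 -0.67]
494 [ 0.55718438 -0.26344778  0.21648428] [ 0.60415387 -0.2126969   0.44213261]
-0.14 59 [-0.0174 -0.0149 -0.1398] [ 0.0179  0.0115 -0.1302]
-0.13 66 [-0.0179 -0.0148 -0.13  ] [ 0.0168  0.0117 -0.12  ]
-0.12 61 [-0.0151 -0.0157 -0.12  ] [ 0.014   0.0144 -0.1104]
-0.11 69 [-0.0114 -0.0153 -0.1097] [ 0.01    0.0124 -0.1   ]
-0.1 54 [-0.0103 -0.0152 -0.0998] [ 0.0082  0.0122 -0.0909]
-0.09 54 [-0.0107 -0.0151 -0.0899] [ 0.007   0.0114 -0.0804]
-0.08 33 [-0.0117 -0.0151 -0.0798] [ 0.0089 -0.0023 -0.0701]
-0.07 25 [-0.0122 -0.0157 -0.07  ] [ 0.0081 -0.0053 -0.0604]
-0.06 44 [-0.0113 -0.0157 -0.0597] [ 0.0133  0.0018 -0.0501]
-0.05 11 [ 0.0045 -0.0143 -0.0496] [ 0.0103  0.0021 -0.0453]
```

View pics/p5.png

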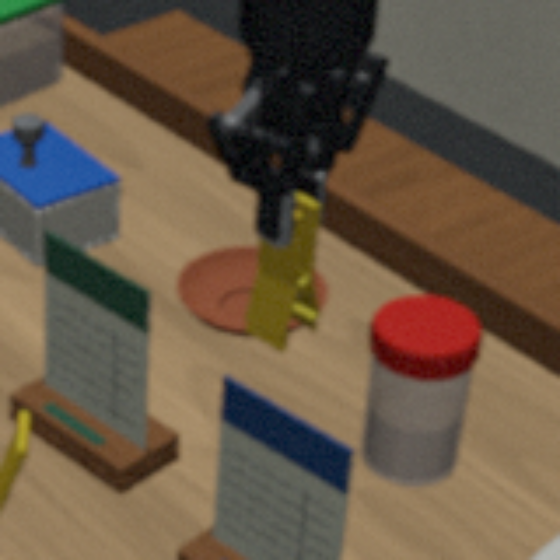

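The clip hangs in the fingers at (285,270), jaws wide open and centred under the TCP. I carry it over the green card.

```bash

python3 -m crank '[{"dp":[0.02,0.004,0],"delta_rot":[0,0,0],"fingers":-1},{"dp":[0.04,0.007,0],"delta_rot":[0,0,0],"fingers":-1},{"dp":[0.05,0.009,0],"delta_rot":[0,0,0],"fingers":-1},{"dp":[0.06,0.011,0],"delta_rot":[0,0,0],"fingers":-1},{"dp":[0.06,0.011,0],"delta_rot":[0,0,0],"fingers":-1},{"dp":[0.06,0.011,0],"delta_rot":[0,0,0],"fingers":-1},{"dp":[0.05,0.009,0],"delta_rot":[0,0,0],"fingers":-1},{"dp":[0.03,0.005,0],"delta_rot":[0,0,0],"fingers":-1},{"dp":[0.014,0.003,0],"delta_rot":[0,0,0.0046],"fingers":-1},{"dp":[0,0,0],"delta_rot":[0,0,0],"fingers":-1},{"dp":[0,0,0],"delta_rot":[0,0,0],"fingers":-1},{"dp":[0,0,0],"delta_rot":[0,0,0],"fingers":-1}]'
python3 -m crank '[{"dp":[0,0,0],"delta_rot":[0,0,0],"fingers":-1},{"dp":[0,0,0],"delta_rot":[0,0,0],"fingers":-1},{"dp":[0,0,0],"delta_rot":[0,0,0],"fingers":-1}]'
python3 -c "
from h import *
todo([.5958,-.031,.283],np.radians(5.6))
im,d2=snap('side');W=cloud('side',d2)
hsv=cv2.cvtColor(im,cv2.COLOR_RGB2HSV)
a=np.radians(5.6);c,s=np.cos(a),np.sin(a)
D=W-np.array([.5958,-.031,.158]); L=np.stack([D[...,0]*c+D[...,1]*s,-D[...,0]*s+D[...,1]*c,D[...,2]],-1)
near=(abs(L[...,0])<.06)&(abs(L[...,1])<.07)
y=(hsv[...,0]>22)&(hsv[...,0]<33)&(hsv[...,1]>150)&(L[...,2]>.01)&near
q=L[y&(L[...,2]<.1)]
print(len(q),q.min(0),q.max(0)); b=q[q[:,2]<q[:,2].min()+.02]; print('jaws',b.min(0),b.max(0))
g=L[near&(L[...,2]>-.034)&(L[...,2]<.004)&(abs(L[...,0])<.02)]
print('card face',len(g),np.percentile(g,[5,50,95],0).round(4)); print('fit slope',np.polyfit(g[:,1],g[:,0],1))
cv2.imwrite('pics/p6.png',cv2.resize(im[130:290,250:410,::-1],(560,560)))
"
```

```text
t: 8.15
tcp_pos: [0.5963, -0.0313, 0.3597]
tool_rot: [0.672, 0.741, -0.0, -0.0]
force: [-0.2, 0.4, -0.4]
finger_gap: 0.23
gripper_force: 29.3
t: 8.4
tcp_pos: [0.5964, -0.0319, 0.3599]
tool_rot: [0.672, 0.74, -0.0, -0.0]
force: [0.2, 0.3, -0.3]
finger_gap: 0.234
gripper_force: 29.3
t 8.40 pos [ 0.5964 -0.0319  0.3599] dp units [ 0.0019 -0.0009  0.1537] rot units [-0.      0.     -0.0002] F [ 0.15  0.28 -0.32] gap 0.234 gf 29.3 q [-0.24  0.43  1.44 -0.    1.27 -0.34]
192 [-0.0171764  -0.01830061  0.0610724 ] [0.01941894 0.01002693 0.09994442]
jaws [-0.0171764  -0.01655923  0.0610724 ] [0.01941894 0.00913707 0.08090563]
card face 405 [[-0.0027 -0.0494 -0.0318]
 [-0.0004 -0.0022 -0.0141]
 [ 0.0027  0.0486  0.0006]]
fit slope [-0.00485306 -0.00020713]
```

View pics/p6.png

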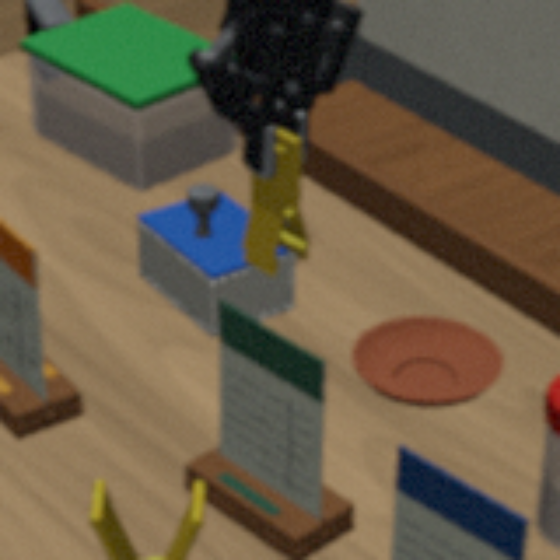

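The clip at (275,215) hangs above the green card's edge (270,340), jaws centred on it to within about 1 mm. I lower it.

```bash

python3 -m crank '[{"dp":[0,0,0.02],"delta_rot":[0,0,0],"fingers":-1},{"dp":[0,0,0.025],"delta_rot":[0,0,0],"fingers":-1},{"dp":[0,0,0.025],"delta_rot":[0,0,0],"fingers":-1},{"dp":[0,0,0.02],"delta_rot":[0,0,0],"fingers":-1},{"dp":[0,0,0.02],"delta_rot":[0,0,0],"fingers":-1},{"dp":[0,0,0.02],"delta_rot":[0,0,0],"fingers":-1},{"dp":[0,0,0.015],"delta_rot":[0,0,0],"fingers":-1},{"dp":[0,0,0.012],"delta_rot":[0,0,0],"fingers":-1},{"dp":[0,0,0],"delta_rot":[0,0,0],"fingers":-1},{"dp":[0,0,0],"delta_rot":[0,0,0],"fingers":-1},{"dp":[0,0,0],"delta_rot":[0,0,0],"fingers":-1},{"dp":[0,0,0],"delta_rot":[0,0,0],"fingers":-1}]'
python3 -c "
from h import *
todo([.5958,-.031,.283],np.radians(5.6))
im,d2=snap('side');W=cloud('side',d2)
hsv=cv2.cvtColor(im,cv2.COLOR_RGB2HSV)
a=np.radians(5.6);c,s=np.cos(a),np.sin(a)
D=W-np.array([.5958,-.031,.158]); L=np.stack([D[...,0]*c+D[...,1]*s,-D[...,0]*s+D[...,1]*c,D[...,2]],-1)
near=(abs(L[...,0])<.04)&(abs(L[...,1])<.07)
y=(hsv[...,0]>22)&(hsv[...,0]<33)&(hsv[...,1]>150)&near&(L[...,2]>-.05)
q=L[y&(L[...,2]<.05)]
print(len(q),q.min(0),q.max(0)); b=q[q[:,2]<q[:,2].min()+.015]; print('jaw',b.min(0),b.max(0),np.median(b,0))
cv2.imwrite('pics/p7.png',cv2.resize(im[150:290,260:400,::-1],(560,560)))
"
```

```text
t: 9.45
tcp_pos: [0.5968, -0.0312, 0.2821]
tool_rot: [0.672, 0.741, 0.0, 0.001]
force: [0.0, -0.4, -1.4]
finger_gap: 0.228
gripper_force: 29.3
t 9.45 pos [ 0.5968 -0.0312  0.2821] dp units [ 0.0006 -0.002  -0.0018] rot units [ 0.0002  0.0001 -0.    ] F [ 0.01 -0.37 -1.37] gap 0.228 gf 29.3 q [-0.24  0.52  1.53  0.    1.1  -0.34]
291 [-0.01739354 -0.01883535 -0.02411426] [0.01946234 0.01434685 0.04949735]
jaw [-0.01498926 -0.01423119 -0.02411426] [ 0.01761165  0.01281006 -0.00913553] [-0.01161084 -0.00498215 -0.01458326]
```

View pics/p7.png

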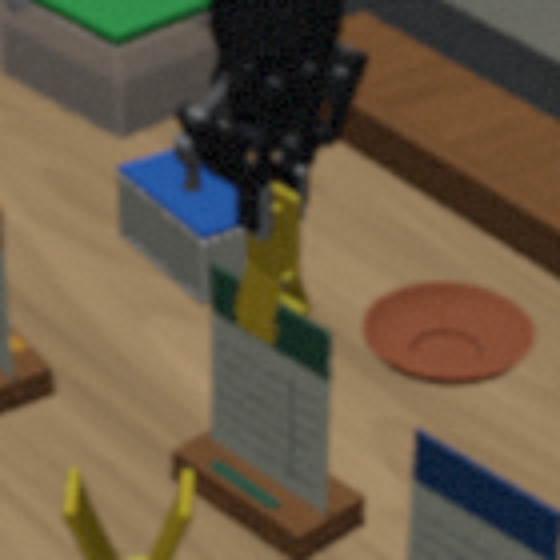

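The clip straddles the green card's edge at (270,290), tips about 17 mm below the edge and both jaws clear. I hand it in.

```bash
python3 -c "
from station import manip
print(manip.sign_off())"
```

```text
the job is handed in; nothing more can be done
None
```

The job is handed in: the arm is holding the clip squeezed wide open over the middle of the green card's top edge, tips about 17 mm below it and, by the last side-camera check, clear of the card on both sides (no verdict was returned).

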